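# Switch a rotator controller to test and trip the limit switch

## Robot

A 6-joint arm with a two-finger parallel gripper is mounted at the origin on the work surface. World frame = base frame: x ahead of the robot, y to its left, z up, the work surface at z = 0. Lengths are in m, angles in rad, forces in N, time in s.
With the tool pointing down it reaches from about 0.375 to 0.75 m from the base axis. Payload 9 kg.
Tool frame: the origin (TCP) lies between the finger pads; the fingertips stand 22 mm ahead of it and the grasp point (between the pads) lies 3 mm ahead of it (ctrl.finger_overhang is the distance from the TCP to the fingertips, in m); z points along the fingers, y is the line along which they close (so a half turn about z gives the same grasp; the last joint's range is limited). The gripper opens to 85 mm and grips with 20 to 120 N. Pads are 22 mm wide; open, the fingers measure 114 mm over their backs; the gripper's body (76 mm by 85 mm) begins 54 mm behind the grasp point. The pads swing forward as they close: fully open they stand 13 mm farther back than shut.
Start: joints at [1.06, 0.104, 0.097, 1.564, 0, 1.353], TCP at [0.173, 0.574, 0.253] pointing down, gripper open.
Joint ranges: [-2.99, 2.99], [-0.84, 1.86], [-1.1, 1.16], [-1.84, 2.11], [-1.51, 1.56], [-3.14, 3.14]. Speed limits (rad/s): [2.22, 2.22, 2.57, 3.14, 3.14, 3.14].

## Interface

Orientations are given as a unit quaternion [w, x, y, z].
In Python, from station import ctrl gives the robot as it stands.
- The arm moves only by the tool servo_tool, never from a script. Its argument "moves" is one flat list of numbers, 7 for each row, row after row: the shift along the tool's x, y, z in m, then the turn, a rotation vector about the tool's x, y, z in degrees, then the opening, from 0 (shut) to 1 (fully open). A call has 1 to 12 rows; each row is the pose to reach, as a shift and turn from the pose commanded when the call began, along the tool's axes at that moment; what a row does not reach only later rows make up. A row lasts 1/10 s, in which the tool goes at most 50 mm and 8.59 degrees, less where a joint would pass 70% of its speed; a pose out of reach is approached as far as the arm can. A call with a gripper value outside its range is refused whole. The fingers move at their own pace and stop on an object; "force" is the grip in N (left out, the last holds). Time passes only in rows, so rows that repeat a pose let the fingers close. It gives the time, the measured TCP pose, the force, the opening and the grip force at its end, in the units of the state.
- ctrl.state(): the state, without advancing time (a new reading comes with each control period).
- ctrl.read_camera(name): name is "scene" or "side" or "wrist"; returns a dict with "frame" (420x560x3 uint8, red, green, blue), "intrinsics" (3x3 intrinsics, pixels), "R" (3x3) and "t" (3): a world point X has camera coordinates R X + t. Camera axes: x right, y down, z forward; pixel columns grow to the right and rows downward; lengths in m; the calibration is good to about 2 mm. A picture is of the moment at which its call begins. There is no depth.
- ctrl.finish_job(): hands the job in; it is judged then, once.
The state is a dict: "time_s": time; "joints": joint angles; "qvel": joint speeds; "tau": joint torques, N m; "eef_pos": TCP position; "eef_rot": TCP orientation; "ft_force": force on the tool from outside, world axes, zero at the start; "wrist_torque": the same for the moment, N m; "grip_width": opening from 0.0 (shut) to 1.0 (fully open); "finger_force": force on a finger pad.
Only numpy, scipy, OpenCV 4.12 (cv2) and the standard library are available. Lean on these libraries where they do the work, as an engineer would, in place of code of your own. Each camera call takes 0.05 s, during which the arm holds its last target. There are 200 camera calls.

## Task

Bench-test the antenna rotator's end stop. On the black control box, pull the locked selector knob out, turn it to the green lamp and push it fully home again so that it locks there; then push the roller arm of the limit switch sideways, either way, until it has leaned over about 30 degrees and tripped, and let it spring back. Leave the mug, the screwdriver and the handheld radio where they stand.

Things in the scene. Friction and masses are not known exactly. Their poses are not given: they have to be found in the camera images.
- knob_grip (a point): Middle of the selector knob's upright light-grey bar grip (60 mm long along this point's x, 18 mm thick along y), on the knob's vertical axis, 111 mm above the table when home. The bar's top is 14 mm above this point; 25 mm below it is a black disc, 60 mm across. The point's x axis points where the knob points (red stripe, white key); z is up.
- selector_pull (a joint): Knob pulled up, m: 0 home, 0.018 fully out (stop). About 3 N of friction, no spring, stays where left. At home a white key, 10 mm thick, reaching 57 mm from the axis under the knob's pointing end, lies in a notch of the aluminium crown (10 mm high, 36 to 50 mm from the axis) and blocks turning; from 10 mm out it turns freely. It enters a notch within about 0.06 rad of its centre.
- selector (a joint): Turn of the knob, rad, positive anticlockwise from above; 0 is the middle notch, where it starts (within 0.04); the other two notches are at +1.1 and -1.1, one facing each lamp. Stops at -1.3 and 1.3. Friction about 0.04 N m; it stays where it is left.
- knob_aim (a point): A point of the knob 80 mm from its axis along the way it points, at the key's height (77 mm above the table when home): it comes over the lamp when the knob points at the lamp.
- green_lamp: Green lamp, 30 mm across, 13 mm high, on top of the control box 80 mm from the knob's axis, at +1.1 or -1.1 rad of knob turn (it may be on either side). Origin at the centre of its foot, 70 mm above the table.
- red_lamp: Red lamp, the same size, on the other side. Origin at the centre of its foot.
- controller: Black control box, fixed, 200 mm (x) by 220 mm (y) by 70 mm high, origin at the centre of its underside, straight under the knob's axis. Its x axis is the way the knob points at 0; its orange display faces -x.
- rotator: Rotator on its plywood test plate, fixed: plate 270 mm (x) by 170 mm (y) by 10 mm, origin at the centre of its underside. A round aluminium housing of 136 mm diameter, 140 mm high with its cap, stands at x = -62 mm; a blue limit switch (36 by 50 mm, top 96 mm above the table) at x = 75 mm. It carries the switch's arm on its +x face.
- roller (a point): Centre of the orange roller (26 mm diameter, 14 mm wide along x) at the free upper end of the limit switch's arm, which stands upright at rest: 160 mm above the table, at x = 115 mm, y = 0 of the rotator. The free space beside it on both sides is more than 60 mm.
- pivot (a point): The arm's pivot, 88 mm straight below the roller at rest, 72 mm above the table, in the same x. The arm is a steel strip 12 mm wide (y) by 5 mm.
- limit_arm (a joint): Lean of the arm, rad: 0 upright, positive leaning to the rotator's +y, negative to its -y; the axis is the rotator's x. It trips beyond 0.40 rad either way; stops at 0.85. A spring returns it to upright: about 2.7 N at the roller at 0.40 rad.
- mug_mid (a point): White mug, loose: 76 mm across, 92 mm high; the point is its centre half-way up.
- screwdriver_grip (a point): Screwdriver, loose, 150 mm long, lying on the table: the middle of its handle.
- handheld: Handheld radio, loose, standing: 34 by 58 mm, 115 mm high with a thin 100 mm aerial on top; origin under its centre.

How it is judged:
On the way, in this order (a step that is already met when the one before it is completed fails the run):
1. the knob is pulled out at least 10 mm while still in the middle (value of joint selector_pull above 0.01 m and not (horizontal distance between knob_aim and green_lamp below 0.014 m)), for 0.1 s.
2. still out, the knob points at the green lamp (within 14 mm at the lamp) (value of joint selector_pull above 0.01 m and horizontal distance between knob_aim and green_lamp below 0.014 m), for 0.1 s.
3. the knob is pushed home (within 3 mm), pointing at the green lamp (value of joint selector_pull below 0.003 m and horizontal distance between knob_aim and green_lamp below 0.014 m), for 0.2 s.
4. the roller arm leans more than 0.40 rad to either side and trips ((value of joint limit_arm above 0.4 rad or value of joint limit_arm below -0.4 rad)), for 0.1 s.
At the end, for the whole second after the job is handed in: The selector knob is home (within 3 mm) and points at the green lamp (its aim point within 14 mm of the lamp, level), and the roller arm has sprung back to within 0.1 rad of upright (all of step 3 and value of joint limit_arm between -0.1 and 0.1 rad); the robot touches nothing.
It fails at once if the mug, the screwdriver or the handheld radio is moved more than 30 mm (distance of any of mug_mid, screwdriver_grip, handheld from where it was at the start of the episode above 0.03 m).
It also fails if it takes over 59 s, if anything falls off the work surface, if the arm or the gripper's body presses on something with over 40 N, if the wrist force passes 120 N, or if a joint passes its speed limit or range.

## Working session

There is one attempt and no reset: what is moved stays moved. The work goes in short steps, Python scripts to look and compute and a tool call to move; the robot and the scene stay as the last step left them, time stands still between calls to the robot, and variables do not carry over. Pictures are saved under pics/ and viewed, at most 10 in all, crops included, and the job is handed in when it is done.

Besides the shell and the picture viewer there is one more tool, called after "Call:" by a JSON object that holds its "name" and its "arguments". servo_tool: Moves the arm, as the interface text tells. Its arguments: {"type":"object","properties":{"moves":{"type":"array","items":{"type":"number"}},"force":{"type":"number"}},"required":["moves"]}

```bash
mkdir -p pics; ls; python3 - <<'E'
from station import ctrl
import cv2,numpy as np,pickle
d={}
for n in("scene","side"):
    c=ctrl.read_camera(n);d[n]=c
    cv2.imwrite(f"pics/{n}0.png",c["frame"][:,:,::-1])
    print(n,c["R"].round(3).tolist(),c["t"].round(3).tolist(),c["intrinsics"].round(1).tolist())
pickle.dump(d,open("d0.pkl","wb"))
s=ctrl.state();print(s["eef_pos"],s["eef_rot"],s["ft_force"],s["time_s"])
E
```

```text
pics
scene [[-0.372, 0.928, 0.01], [0.541, 0.226, -0.81], [-0.754, -0.296, -0.586]] [0.212, -0.216, 1.241] [[395.8, 0.0, 274.1], [0.0, 395.8, 204.9], [0.0, 0.0, 1.0]]
side [[0.948, -0.318, 0.009], [-0.224, -0.686, -0.692], [0.226, 0.654, -0.721]] [-0.555, 0.21, 0.784] [[408.5, 0.0, 274.2], [0.0, 408.5, 200.6], [0.0, 0.0, 1.0]]
[0.17304328 0.57424274 0.25260523] [-2.03003426e-04  1.45879406e-01  9.89302211e-01 -5.40346812e-04] [ 0.22079119 -0.48841497 -0.46410929] 0.1
```

View pics/scene0.png

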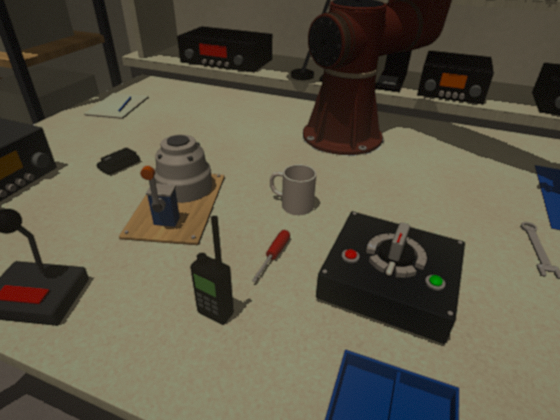

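View pics/side0.png

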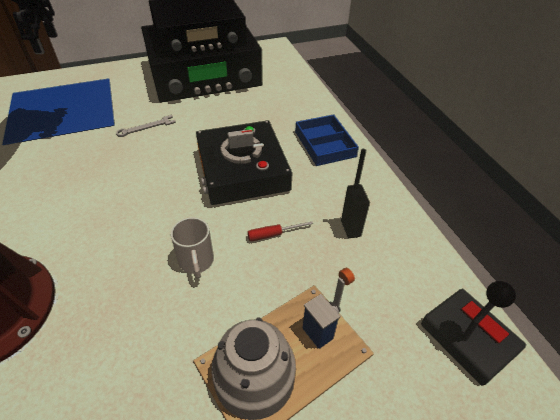

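The scene view shows the control box with the knob at about (400,238), the red lamp at (351,255) and the green lamp at (436,281). The roller is at (148,172). In the side view the red lamp is at (262,165), the green lamp at (248,131) and the roller at (346,275).

```bash
cat > h.py <<'E'
import cv2,numpy as np
def ray(c,uv):
    K,R,t=(np.array(c[k]) for k in("intrinsics","R","t"))
    return -R.T@t, R.T@np.linalg.solve(K,[uv[0],uv[1],1])
def plane(c,uv,z):
    o,d=ray(c,uv);return o+d*(z-o[2])/d[2]
def tri(cs,uvs):
    A=np.zeros((3,3));b=np.zeros(3);rs=[ray(c,u) for c,u in zip(cs,uvs)]
    for o,d in rs:
        d=d/np.linalg.norm(d);P=np.eye(3)-np.outer(d,d);A+=P;b+=P@o
    X=np.linalg.solve(A,b)
    return X,[np.linalg.norm(np.cross(X-o,d))/np.linalg.norm(d) for o,d in rs][0]
def proj(c,X):
    p=c["intrinsics"]@(c["R"]@np.asarray(X)+c["t"]);return p[:2]/p[2]
def blob(c,lo,hi,box):
    x0,y0,x1,y1=box
    h=cv2.cvtColor(c["frame"],cv2.COLOR_RGB2HSV)[y0:y1,x0:x1]
    m=cv2.inRange(h,lo,hi)
    n,l,s,ce=cv2.connectedComponentsWithStats(m)
    i=1+np.argmax(s[1:,4]);return ce[i]+[x0,y0],s[i]+[x0,y0,0,0,0]
E
python3 - <<'E'
from h import *
import pickle
d=pickle.load(open("d0.pkl","rb"));S,D=d["scene"],d["side"]
R=((0,150,100),(8,255,255));G=((45,120,60),(80,255,255));O=((3,130,90),(16,255,255))
for n,m,bs,bd in(("red",R,(338,243,364,268),(250,155,275,175)),("green",G,(420,268,450,295),(236,122,262,142)),("roller",O,(135,160,160,185),(335,262,360,290))):
    a,sa=blob(S,*m,bs);b,sb=blob(D,*m,bd)
    print(n,a,sa,b,sb,tri((S,D),(a,b)))
    z=.160 if n=="roller" else .079
    print(plane(S,a,z),plane(D,b,z))
for n,c,b,k in(("scene",S,(310,200,480,340),4),("side",D,(180,110,350,240),4),("scene_r",S,(110,125,240,250),5),("side_r",D,(185,255,385,420),4)):
    im=c["frame"][b[1]:b[3],b[0]:b[2],::-1];cv2.imwrite(f"pics/{n}_c.png",cv2.resize(im,None,fx=k,fy=k,interpolation=cv2.INTER_CUBIC))
E
python3 -c "
import cv2,numpy as np
L=[cv2.resize(cv2.imread(f'pics/{n}_c.png'),(400,300)) for n in('scene','side','scene_r','side_r')]
cv2.imwrite('pics/m.png',np.vstack([np.hstack(L[:2]),np.hstack(L[2:])]))"
```

```text
red [350.36585366 253.75609756] [345 250  12   9  82] [262.34042553 163.57446809] [258 161   9   7  47] (array([0.60746441, 0.15765421, 0.07803322]), np.float64(0.0005208983545719151))
[0.60794368 0.15808083 0.079     ] [0.60733902 0.15594972 0.079     ]
green [435.63636364 280.0661157 ] [429 275  14  11 121] [248.70833333 127.5       ] [245 126   8   4  24] (array([0.61618149, 0.30065417, 0.07986084]), np.float64(0.0009274499349587757))
[0.61633472 0.30014281 0.079     ] [0.61623205 0.30314293 0.079     ]
roller [147.04081633 168.44897959] [141 166  13   6  49] [348.01680672 274.4789916 ] [340 268  15  16 119] (array([ 0.62529199, -0.23767006,  0.16873927]), np.float64(0.00229936230093761))
[ 0.61177147 -0.24674691  0.16      ] [ 0.63051344 -0.23451841  0.16      ]
```

View pics/m.png

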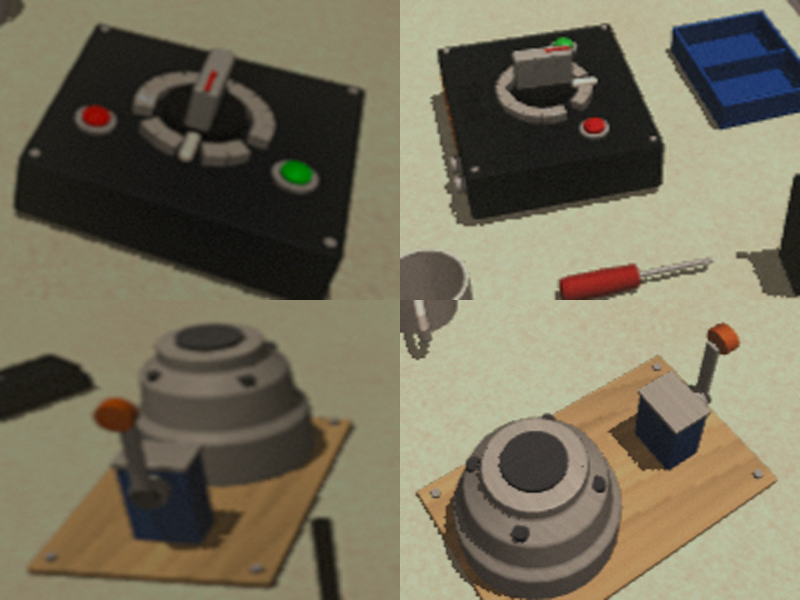

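The crops show the white key pointing away from the robot and the green lamp on its left (+y). They also show the box and plate screws as clear landmarks, and the limit arm facing away from the housing. Next I'll cross-check both poses with the screws.

```bash
python3 - <<'E'
from h import *
import pickle
d=pickle.load(open("d0.pkl","rb"));S,D=d["scene"],d["side"]
b=[plane(S,p,.071)[:2] for p in((354.2,213.5),(460.4,242),(450.2,312.9),(324.9,271.4))]
print("box",np.round(b,4).tolist(),np.mean(b,0))
for c,ps in((S,((126.9,232.1),(193.5,236.7),(219.2,175.8))),(D,((313.5,292.4),(364.5,350.7),(203.5,361.7)))):
    print("plate",[plane(c,p,.011)[:2].round(4).tolist() for p in ps])
print("roller",tri((S,D),((147.7,172.1),(347,275.9))))
# knob grip bar top corners: light-grey bar top face, scene; key blob
a=np.array([.576,.2315]);
for z in(.125,.111,.09): print(z,proj(S,[*a,z]),proj(D,[*a,z]))
E
```

```text
box [[0.4795, 0.1373], [0.4902, 0.3378], [0.6698, 0.3263], [0.6581, 0.1272]] [0.57440588 0.23215019]
plate [[0.6476, -0.3033], [0.6068, -0.1659], [0.3728, -0.2313]]
plate [[0.6106, -0.1677], [0.6516, -0.3052], [0.3773, -0.2349]]
roller (array([ 0.62601526, -0.23625261,  0.16174928]), np.float64(0.0015570056337803975))
0.125 [401.13098443 232.9514603 ] [240.12019513 131.81870321]
0.111 [399.49914982 239.27980063] [240.41764594 136.5419702 ]
0.09 [397.12473671 248.48789941] [240.85256524 143.44812048]
```

Call:
{"name": "servo_tool", "arguments": {"moves": [-0.04,-0.018,0,0,0,-2,1,-0.08,-0.036,0,0,0,-4,1,-0.13,-0.056,0.01,0,0,-6,1,-0.17,-0.075,0.02,0,0,-8,1,-0.21,-0.092,0.02,0,0,-10,1,-0.25,-0.11,0.03,0,0,-12,1,-0.29,-0.127,0.03,0,0,-13.5,1,-0.33,-0.145,0.04,0,0,-13.5,1,-0.38,-0.166,0.05,0,0,-13.5,1,-0.42,-0.184,0.05,0,0,-13.5,1,-0.46,-0.2,0.05,0,0,-13.5,1,-0.4835,-0.2112,0.05,0,0,-13.5,1]}}

```text
time_s: 1.3
eef_pos: [0.577, 0.2302, 0.2024]
eef_rot: [-0.0, 0.03, 1.0, -0.0]
ft_force: [0.4, 1.0, 0.1]
grip_width: 1.001
finger_force: 0.0
```

```bash
python3 - <<'E'
from h import *
from station import ctrl
from scipy.spatial.transform import Rotation as Ro
w=ctrl.read_camera("wrist");s=ctrl.state()
q=s["eef_rot"];M=Ro.from_quat([q[1],q[2],q[3],q[0]]).as_matrix()
print(s["eef_pos"],M.round(3).tolist(),s["time_s"])
cv2.imwrite("pics/w1.png",w["frame"][:,:,::-1])
import pickle;pickle.dump(w,open("w1.pkl","wb"))
print(proj(w,[.575,.232,.125]),proj(w,[.616,.3005,.079]),(-w["R"].T@w["t"]).round(3))
E
```

```text
[0.57882383 0.2281753  0.20218964] [[-0.998, 0.061, 0.0], [0.061, 0.998, -0.001], [-0.0, -0.001, -1.0]] 1.35
[279.95467046 228.4831329 ] [361.5367752  248.43990287] [0.496 0.236 0.324]
```

View pics/w1.png

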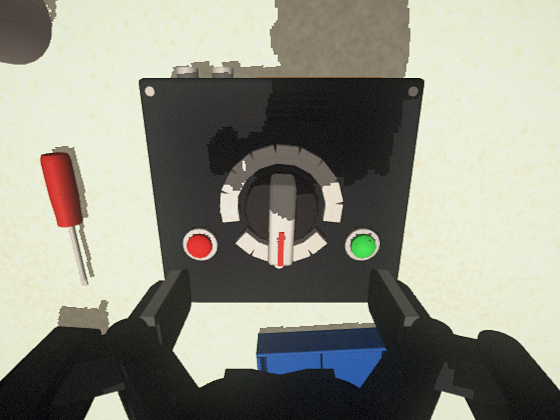

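The wrist view shows the bar upright in the picture at columns 271–296, the key and red stripe pointing down (away from the robot), and the lamps at (200,245) and (363,245). I'll refine the axis from this view.

```bash
python3 - <<'E'
from h import *
from station import ctrl
w=ctrl.read_camera("wrist");s=ctrl.state()
r,_=blob(w,(0,150,100),(8,255,255),(180,225,220,270));g,_=blob(w,(45,120,60),(80,255,255),(340,225,385,270))
st,sb=blob(w,(0,120,80),(10,255,255),(272,225,295,270))
print(r,g,st,sb)
R_=plane(w,r,.079)[:2];G_=plane(w,g,.079)[:2];y=(G_-R_);L=np.linalg.norm(y);y/=L;x=np.array([y[1],-y[0]])
ax=(R_+G_)/2-.0363*x
print(R_,G_,L,"yaw",np.arctan2(x[1],x[0]),"axis",ax,"stripe",plane(w,st,.125)[:2])
p=s["eef_pos"];q=s["eef_rot"];print(p,q,s["time_s"])
from scipy.spatial.transform import Rotation as Ro
M=Ro.from_quat([q[1],q[2],q[3],q[0]]).as_matrix()
print("tool shift",M.T@(np.array([*ax,.115])-p))
E
```

```text
[200.88963964 243.87612613] [365.22365591 243.36344086] [283.31843575 246.17318436] [281 230   6  34 179]
[0.60518175 0.15987602] [0.61331608 0.30129343] 0.14165116049191115 yaw -0.057456666949500294 axis [0.57300882 0.23266925] stripe [0.59026088 0.2314602 ]
[0.57704672 0.22994446 0.20225765] [-3.47627169e-04  3.05017084e-02  9.99534602e-01 -3.22086417e-04] 1.4
tool shift [0.0041376  0.00253155 0.0872588 ]
```

Call:
{"name": "servo_tool", "arguments": {"moves": [0,0,0,0,0,0,1,0,0,0.02,0,0,0,1,0,0,0.04,0,0,0,0.8,0,0,0.05,0,0,0,0.7,0,0,0.05,0,0,0,0.7]}}

```text
time_s: 1.9
eef_pos: [0.5735, 0.2334, 0.1517]
eef_rot: [-0.001, 0.028, 1.0, -0.0]
ft_force: [0.5, 0.2, -0.3]
grip_width: 0.7
finger_force: 0.0
```

Call:
{"name": "servo_tool", "arguments": {"moves": [0,0,0.015,0,0,0,0.6,0,0,0.03,0,0,0,0.5,0,0,0.036,0,0,0,0.5,0,0,0.036,0,0,0,0.5,0,0,0.036,0,0,0,0.35,0,0,0.036,0,0,0,0.2,0,0,0.036,0,0,0,0,0,0,0.036,0,0,0,0,0,0,0.036,0,0,0,0], "force": 60}}

```text
time_s: 2.8
eef_pos: [0.5757, 0.2321, 0.1181]
eef_rot: [0.001, 0.029, 1.0, -0.0]
ft_force: [0.5, -6.1, 2.2]
grip_width: 0.196
finger_force: 61.3
```

Call:
{"name": "servo_tool", "arguments": {"moves": [0,0,-0.003,0,0,0,0,0,0,-0.007,0,0,0,0,0,0,-0.011,0,0,0,0,0,0,-0.015,0,0,0,0,0,0,-0.015,0,0,0,0,0,0,-0.015,0,0,0,0]}}

```text
time_s: 3.4
eef_pos: [0.5757, 0.2321, 0.1329]
eef_rot: [0.001, 0.029, 1.0, -0.0]
ft_force: [0.9, -4.9, 0.9]
grip_width: 0.2
finger_force: 61.0
```

```bash
python3 - <<'E'
from station import ctrl
import cv2
c=ctrl.read_camera("side");cv2.imwrite("pics/s2.png",cv2.resize(c["frame"][90:220,170:330,::-1],None,fx=4,fy=4,interpolation=cv2.INTER_CUBIC))
s=ctrl.state();print(s["eef_pos"],s["ft_force"],s["wrist_torque"],s["grip_width"])
E
```

```text
[0.5757007  0.23215464 0.13289793] [ 2.23636455 -4.8471884   1.44007468] [-1.00660591 -0.18872843 -0.0541792 ] 0.2008003702653679
```

View pics/s2.png

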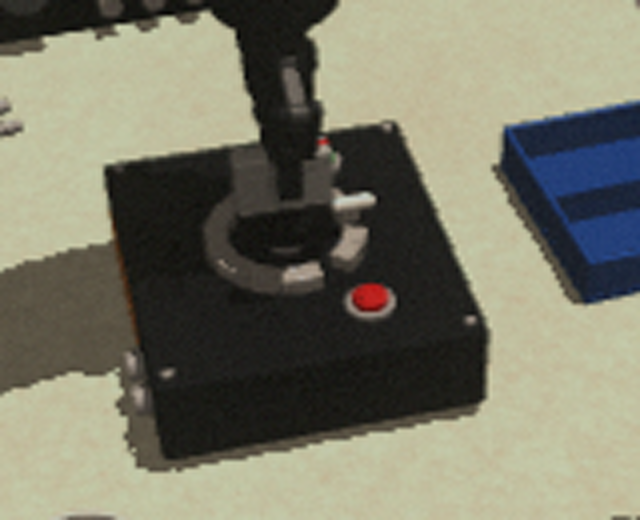

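The knob is out, with the key clear of the crown. Now I'll turn it anticlockwise to the green lamp.

Call:
{"name": "servo_tool", "arguments": {"moves": [0,0,0,0,0,-4,0,0,0,0,0,0,-10,0,0,0,0,0,0,-17,0,0,0,0,0,0,-24,0,0,0,0,0,0,-31,0,0,0,0,0,0,-38,0,0,0,0,0,0,-45,0,0,0,0,0,0,-52,0,0,0,0,0,0,-58,0,0,0,0,0,0,-63,0,0,0,0,0,0,-63,0,0,0,0,0,0,-63,0]}}

```text
time_s: 4.65
eef_pos: [0.5748, 0.2332, 0.1324]
eef_rot: [0.0, -0.497, 0.868, 0.001]
ft_force: [-2.9, 2.4, 1.6]
grip_width: 0.199
finger_force: 61.3
```

```bash
python3 - <<'E'
from h import *
from station import ctrl
s=ctrl.state();q=s["eef_rot"]
from scipy.spatial.transform import Rotation as Ro
M=Ro.from_quat([q[1],q[2],q[3],q[0]]).as_matrix()
print(s["eef_pos"],"bar yaw",np.arctan2(-M[1,0],-M[0,0]),M[:,2],s["ft_force"],s["wrist_torque"],s["grip_width"])
L=[]
for n,(x,y) in(("side",(200,100)),("scene",(350,200))):
    c=ctrl.read_camera(n);L.append(cv2.resize(c["frame"][y:y+110,x:x+100,::-1],(400,440),interpolation=cv2.INTER_CUBIC))
cv2.imwrite("pics/s3.png",np.hstack(L))
E
```

```text
[0.57480077 0.23322432 0.1323978 ] bar yaw 1.0402363042461438 [-5.48316568e-04  1.04372379e-03 -9.99999305e-01] [-2.85277427  2.36762574  1.60676309] [0.42980449 0.77992154 0.05727973] 0.19880195851213997
```

View pics/s3.png

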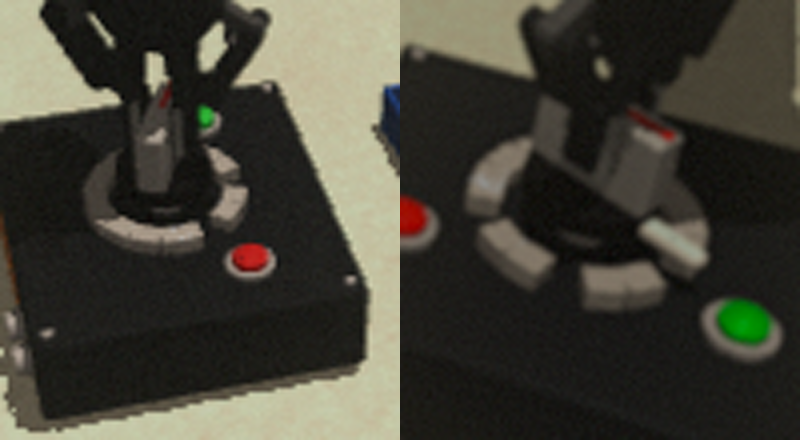

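The key points at the green lamp (bar yaw 1.040, target 1.0425). Next is pushing it home.

Call:
{"name": "servo_tool", "arguments": {"moves": [0,0,0.003,0,0,0,0,0,0,0.006,0,0,0,0,0,0,0.009,0,0,0,0,0,0,0.012,0,0,0,0,0,0,0.015,0,0,0,0,0,0,0.016,0,0,0,0,0,0,0.016,0,0,0,0]}}

```text
time_s: 5.45
eef_pos: [0.575, 0.2332, 0.1179]
eef_rot: [0.0, -0.498, 0.867, 0.0]
ft_force: [-9.3, 2.7, 14.8]
grip_width: 0.201
finger_force: 63.1
```

The tool is back at the home height (0.1179), so I'll release and retreat upwards.

Call:
{"name": "servo_tool", "arguments": {"moves": [0,0,0.015,0,0,0,0.2,0,0,0.015,0,0,0,0.4,0,0,0.014,0,0,0,0.6,0,0,0.014,0,0,0,0.6,0,0,-0.01,0,0,0,0.6,0,0,-0.04,0,0,0,0.6,0,0,-0.08,0,0,0,0.6,0,0,-0.12,0,0,0,0.4,0,0,-0.14,0,0,0,0.2,0,0,-0.14,0,0,0,0]}}

```text
time_s: 6.45
eef_pos: [0.5769, 0.2327, 0.26]
eef_rot: [0.003, -0.497, 0.867, -0.001]
ft_force: [0.7, -0.3, -0.3]
grip_width: 0.093
finger_force: 0.0
```

```bash
python3 - <<'E'
from h import *
from station import ctrl
from scipy.spatial.transform import Rotation as Ro
s=ctrl.state();q=s["eef_rot"];M=Ro.from_quat([q[1],q[2],q[3],q[0]]).as_matrix()
print(s["eef_pos"],M.round(3).tolist(),s["joints"],s["time_s"])
S=ctrl.read_camera("scene");D=ctrl.read_camera("side")
L=[cv2.resize(S["frame"][200:310,350:450,::-1],(400,440)),cv2.resize(D["frame"][100:210,200:300,::-1],(400,440))]
cv2.imwrite("pics/s4.png",np.hstack(L))
O=((3,120,60),(18,255,255))
print("roller",blob(S,*O,(135,160,162,188)),blob(D,*O,(335,262,360,292)))
print("radio",plane(S,(213,316),0),plane(D,(354,233),0),"aerial",tri((S,D),((215,218),(362,151))))
print("mug",plane(S,(299,178),.092),plane(D,(192,233),.092))
E
```

```text
[0.57692324 0.23269041 0.26000371] [[-0.505, -0.863, 0.006], [-0.863, 0.505, 0.001], [-0.004, -0.005, -1.0]] [ 1.73752305e-01  1.66599786e-01  1.77073509e-01  1.57515374e+00
 -5.37981104e-04 -8.67650851e-01] 6.45
roller (array([147.3566879 , 172.42038217]), array([141, 166,  14,  14, 157])) (array([346.59090909, 275.53409091]), array([339, 268,  16,  17, 176]))
radio [ 0.76308964 -0.03428958  0.        ] [ 0.75950296 -0.04845333  0.        ] aerial (array([ 0.75728509, -0.01535078,  0.21285208]), np.float64(0.00042447575755771014))
mug [0.42729716 0.00098578 0.092     ] [ 0.40991917 -0.01322443  0.092     ]
```

View pics/s4.png

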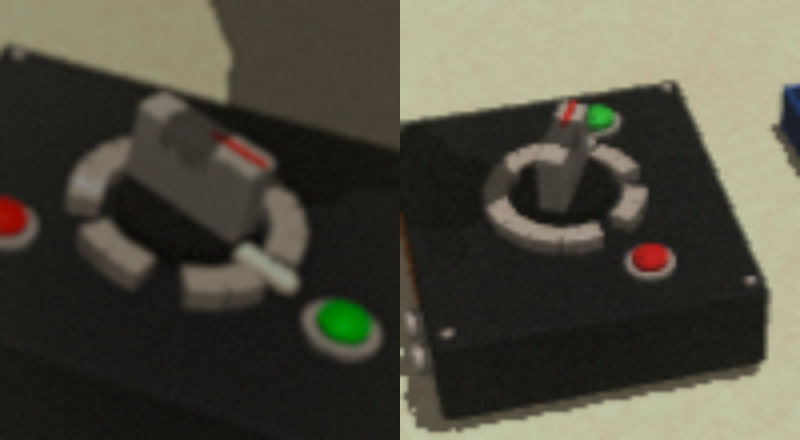

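The key lies in the notch facing the green lamp. Next I'll go to the +y side of the roller.

Call:
{"name": "servo_tool", "arguments": {"moves": [0.028,-0.02,0,0,0,4,0,0.06,-0.042,0,0,0,8,0,0.092,-0.065,0,0,0,12,0,0.125,-0.088,0,0,0,17,0,0.158,-0.112,0,0,0,22,0,0.19,-0.134,0,0,0,27,0,0.222,-0.157,0,0,0,31,0,0.254,-0.18,0,0,0,35,0,0.286,-0.202,0,0,0,39,0,0.315,-0.222,0,0,0,43.4,0,0.3414,-0.2411,0,0,0,43.4,0,0.3414,-0.2411,0,0,0,43.4,0]}}

```text
time_s: 7.75
eef_pos: [0.6104, -0.1874, 0.2533]
eef_rot: [-0.001, -0.14, 0.99, 0.0]
ft_force: [0.9, 0.7, 0.8]
grip_width: -0.003
finger_force: 0.0
```

Call:
{"name": "servo_tool", "arguments": {"moves": [0,0,0,0,0,0,0,0,0,0,0,0,0,0,0,0,0.03,0,0,0,0,0,0,0.06,0,0,0,0,0,0,0.06,0,0,0,0]}}

```text
time_s: 8.25
eef_pos: [0.6093, -0.1812, 0.1916]
eef_rot: [-0.003, -0.143, 0.99, 0.002]
ft_force: [0.7, -0.0, -0.5]
grip_width: -0.0
finger_force: 0.0
```

```bash
python3 - <<'E'
from h import *
from station import ctrl
from scipy.spatial.transform import Rotation as Ro
s=ctrl.state();q=s["eef_rot"];M=Ro.from_quat([q[1],q[2],q[3],q[0]]).as_matrix()
p=s["eef_pos"];y=np.array([-.279,.960,0]);x=np.array([.96,.279,0]);r=np.array([.626,-.2363,.161])
print(p,M.round(3).tolist(),"off x,y",(p-r)@x,(p-r)@y,s["time_s"],s["ft_force"])
E
```

```text
[ 0.60928576 -0.18124406  0.19159662] [[-0.959, -0.283, -0.006], [-0.283, 0.959, 0.004], [0.005, 0.005, -1.0]] off x,y -0.0006850660541861979 0.05751697823012123 8.25 [ 0.67314046 -0.0252188  -0.48570237]
```

Call:
{"name": "servo_tool", "arguments": {"moves": [0,0,0.017,0,0,0,0,0,0,0.034,0,0,0,0,0,0,0.034,0,0,0,0,0,-0.01,0.034,0,0,0,0,0,-0.02,0.034,0,0,0,0,0,-0.03,0.034,0,0,0,0,0,-0.04,0.034,0,0,0,0,0,-0.05,0.034,0,0,0,0,0,-0.06,0.034,0,0,0,0,0,-0.07,0.034,0,0,0,0,0,-0.07,0.034,0,0,0,0,0,-0.07,0.034,0,0,0,0]}}

```text
time_s: 9.45
eef_pos: [0.6306, -0.2508, 0.162]
eef_rot: [-0.0, -0.142, 0.99, 0.0]
ft_force: [-2.5, 2.8, -1.0]
grip_width: -0.0
finger_force: 1.9
```

```bash
python3 - <<'E'
from h import *
from station import ctrl
S=ctrl.read_camera("scene");D=ctrl.read_camera("side");s=ctrl.state();print(s["eef_pos"],s["ft_force"])
cv2.imwrite("pics/s5.png",np.hstack([cv2.resize(S["frame"][120:250,90:220,::-1],(400,400)),cv2.resize(D["frame"][220:350,280:410,::-1],(400,400))]))
O=((3,120,60),(18,255,255))
a=blob(S,*O,(110,150,165,200));b=blob(D,*O,(325,255,400,320));X=tri((S,D),(a[0],b[0]))
print(a,b,X);r=np.array([.626,-.2363,.161]);dy=(X[0]-r)@[-.279,.96,0];print(dy,np.arcsin(dy/.088))
E
```

```text
[ 0.63057859 -0.25041943  0.16213309] [-3.14723804  3.80880614 -1.37122645]
(array([125.79844961, 175.97674419]), array([120, 169,  13,  14, 129])) (array([363.47311828, 298.46236559]), array([355, 290,  17,  18, 186])) (array([ 0.63819791, -0.27738474,  0.15088994]), np.float64(0.0002816399073150158))
-0.04284457004979717 -0.5085028996696355
```

View pics/s5.png

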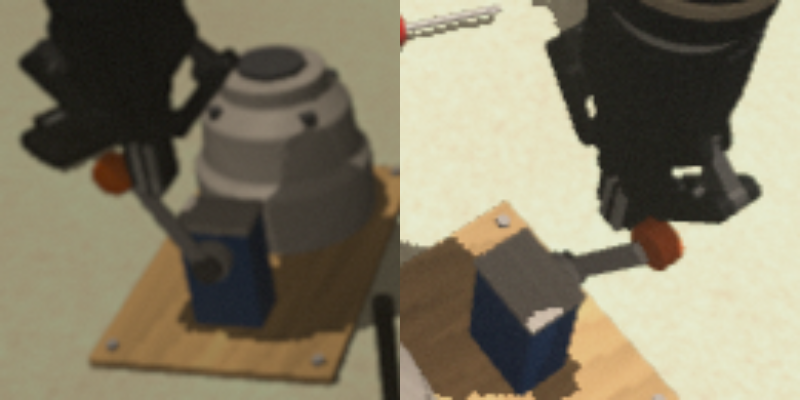

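The arm leans by 0.51 rad with the fingers on the roller, so it has tripped. I'll let it back slowly and then lift clear.

Call:
{"name": "servo_tool", "arguments": {"moves": [0,0,0,0,0,0,0,0,0.015,0,0,0,0,0,0,0.03,0,0,0,0,0,0,0.045,0,0,0,0,0,0,0.06,0,0,0,0,0,0,0.075,0,0,0,0,0,0,0.075,0,0,0,0,0,0,0.075,-0.03,0,0,0,0,0,0.075,-0.07,0,0,0,0,0,0.075,-0.1,0,0,0,0,0,0.075,-0.1,0,0,0,0,0,0.075,-0.1,0,0,0,0]}}

```text
time_s: 10.75
eef_pos: [0.6104, -0.1795, 0.2629]
eef_rot: [0.001, -0.142, 0.99, -0.001]
ft_force: [-0.3, 0.6, -0.5]
grip_width: -0.004
finger_force: 0.0
```

```bash
python3 - <<'E'
from h import *
from station import ctrl
S=ctrl.read_camera("scene");D=ctrl.read_camera("side");s=ctrl.state();print(s["eef_pos"],s["ft_force"],s["time_s"])
O=((3,120,60),(18,255,255))
a=blob(S,*O,(110,150,165,200));b=blob(D,*O,(325,255,400,320));X=tri((S,D),(a[0],b[0]))
r=np.array([.626,-.2363,.161]);dy=(X[0]-r)@[-.279,.96,0];print(X,dy)
cv2.imwrite("pics/s6.png",S["frame"][:,:,::-1])
E
```

```text
[ 0.60954553 -0.17895856  0.26089843] [-0.03798018 -0.04763631 -0.23207075] 10.85
(array([ 0.62625347, -0.2359557 ,  0.16153801]), np.float64(0.0006937861193398512)) 0.00025981323462779567
```

View pics/s6.png

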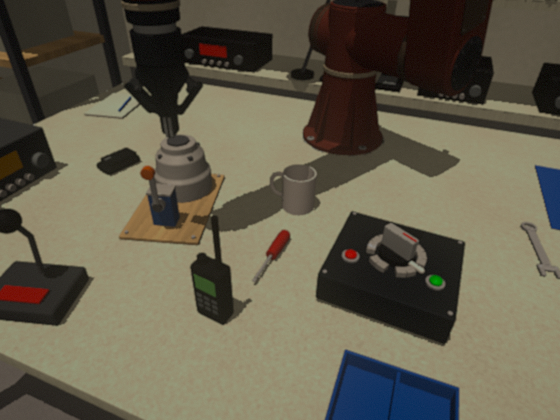

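The roller is upright again at (148,172), the key points at the green lamp at (436,281), and the mug, screwdriver and radio haven't moved. The robot is clear of everything, so I'm handing in.

```bash
python3 -c "
from station import ctrl
print(ctrl.finish_job())"
```

```text
the job is handed in; nothing more can be done
None
```

The job is handed in (no verdict came back): the knob is home in the notch facing the green lamp, the limit arm leaned about 0.51 rad (29°), past its 0.40 rad trip point, and sprang back upright, and the mug, screwdriver and radio stayed where they were.

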